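# Feel along the drill guard's safety strip

### The arm

A 6-joint arm with a two-finger parallel gripper is mounted at the origin on the work surface. World frame = base frame: x ahead of the robot, y to its left, z up, the work surface at z = 0. Lengths are in m, angles in rad, forces in N, time in s.
With the tool pointing down it reaches from about 0.325 to 0.75 m from the base axis. Payload 7.6 kg.
Tool frame: the origin (TCP) lies at the very end of the fingers, on their centre line; the grasp point (between the pads) lies 19 mm behind it (arm.grip_point_offset is the distance from the TCP to the grasp point, in m); z points along the fingers, y is the direction in which the jaws open and shut (so a half turn about z gives the same grasp; the last joint's range is limited). The gripper opens to 85 mm and grips with 20 to 120 N. Pads are 22 mm wide; open, the fingers measure 114 mm over their backs; the gripper's body (76 mm by 85 mm) begins 54 mm behind the grasp point. The pads swing forward as they close: fully open they stand 13 mm farther back than shut.
Start: joints at [-1.286, 0.052, 1.401, -0, 1.689, -0.07], TCP at [0.182, -0.492, 0.231] pointing down, gripper open.
Joint ranges: [-2.9, 2.9], [-0.91, 2.17], [0.12, 2.37], [-1.06, 4.2], [0.26, 2.73], [-2.93, 2.93]. Speed limits (rad/s): [2.57, 2.57, 3.01, 3.14, 3.14, 3.14].

### API

Orientations are given as a rotation vector (axis times angle).
In Python, from bench import arm gives the robot as it stands.
- The arm moves only by the shell command python3 -m handwheel 'ROWS' [FORCE]. ROWS is JSON, a list of rows, each an object of numbers: "dx", "dy", "dz": the shift along the tool's x, y, z in mm; "wx", "wy", "wz": the turn, a rotation vector about the tool's x, y, z in degrees; "grip": the finger opening in mm, from 0 to 85.4. A call has 1 to 20 rows; each row shifts and turns the commanded pose from where the row before left it, along the tool's axes as they then stand; what a row does not reach is not made up. A row lasts 1/10 s, in which the tool goes at most 50 mm and 8.59 degrees, less where a joint would pass 70% of its speed; a pose out of reach is approached as far as the arm can. A call with a gripper value outside its range is refused whole. The fingers move at their own pace and stop on an object; FORCE is the grip in N (left out, the last holds). Time passes only in rows, so rows that do not move let the fingers close. It gives the time, the measured TCP pose, the force and the opening at its end, in the units of the state.
- arm.state(): the state, without advancing time (a new reading comes with each control period).
- arm.read_camera(name): name is "side" or "top"; returns the picture (480x640x3 uint8, blue, green, red); there is no depth.
- arm.calibration(name): a dict with "vfov" (degrees; the focal length in pixels is half the picture's height over the tangent of half this angle, whatever the lens; pixels are square), "cx", "cy" (the principal point, pixels), "k1" (the pictures are not rectified: a ray, as slopes to the right and down, at radius r is drawn at 1 + k1 r^2 times it, then the intrinsics apply), "view" (4x4, takes a point from world to camera coordinates). Camera axes: x right, y down, z forward; pixel columns grow to the right and rows downward; lengths in m; the calibration is good to about 2 mm. A picture is of the moment at which its call begins. calibration takes no time and is no camera call.
- arm.hand_in(): hands the job in, once; it reports no verdict.
Trained networks look in the newest picture that a camera, given by its name, has taken for a name from the list of things; names that differ only in an ending like _2 or _b are one class to them, and where a whole thing is asked for, a point or a joint stands for the part that bears it (a point fixed in the world has none). Each returns a list of dicts, best first, with "confidence" (0 to 1); they miss things now and then, are a little off and sometimes report something else, mostly with a low value. They report only what shows in the picture. A call takes as long as a camera call.
- arm.boxes_of(camera, label): "location" ([column, row] in pixels, amid what is visible of it).
- arm.mark_of(camera, label): "location" ([column, row] in pixels: a listed point, or the origin of a listed thing).
The state is a dict: "clock": time; "joint_pos": joint angles; "joint_vel": joint speeds; "tau": joint torques, N m; "ee_pos": TCP position; "tcp_rot": TCP orientation; "force": force on the tool from outside, world axes, zero at the start; "moment": the same for the moment, N m; "finger_gap": opening from 0.0 (shut) to 1.0 (fully open).
Only numpy, scipy, OpenCV 4.12 (cv2) and the standard library are available. Lean on these libraries where they do the work, as an engineer would, in place of code of your own. Each camera call takes 0.05 s, during which the arm holds its last target. There are 200 camera calls.

### The job

Check the bow-shaped yellow safety strip by touch: with the fingertips closed, run along its whole length in one stroke, from the end marked by the green disc to the end marked by the red disc, following its curve and pressing lightly all the way so that it gives a few millimetres, without lifting off before the far end. Then take the hand clear so that the strip springs back. Do not press hard, do not lift or shift the strip unit, and leave the discs and everything else where they are.

Things in the scene. Friction and masses are not known exactly. Their poses are not given: they have to be found in the camera images.
- mark0 (a point): point on the crest of the yellow strip at black band 0 of 7 (the bands are 35 mm apart along the bow, numbered in order), 14 mm along the bow from the strip's end; 42 mm above the table when not pressed, goes down with the strip
- mark1 (a point): point on the crest of the yellow strip at black band 1 of 7 (the bands are 35 mm apart along the bow, numbered in order); 42 mm above the table when not pressed, goes down with the strip
- mark2 (a point): point on the crest of the yellow strip at black band 2 of 7 (the bands are 35 mm apart along the bow, numbered in order); 42 mm above the table when not pressed, goes down with the strip
- mark3 (a point): point on the crest of the yellow strip at black band 3 of 7 (the bands are 35 mm apart along the bow, numbered in order); 42 mm above the table when not pressed, goes down with the strip
- mark4 (a point): point on the crest of the yellow strip at black band 4 of 7 (the bands are 35 mm apart along the bow, numbered in order); 42 mm above the table when not pressed, goes down with the strip
- mark5 (a point): point on the crest of the yellow strip at black band 5 of 7 (the bands are 35 mm apart along the bow, numbered in order); 42 mm above the table when not pressed, goes down with the strip
- mark6 (a point): point on the crest of the yellow strip at black band 6 of 7 (the bands are 35 mm apart along the bow, numbered in order), 14 mm along the bow from the strip's end; 42 mm above the table when not pressed, goes down with the strip
- strip (a joint): how far the sprung yellow strip is pressed down, in m: 0 at rest, 0.010 at its stop. The whole strip goes down level, wherever it is pressed. It begins to give at about 1 N and needs about 5 N at its stop
- unit: the safety strip unit: a grey steel channel, 50 mm wide and 26 mm high, bent to a bow of radius 200 mm (about 260 mm long), with a round-topped yellow strip 18 mm wide with seven black bands in it, standing 16 mm above the channel's side walls. Stands loose on the table, about 1.8 kg. Origin on the table under the middle of the bow (under black band 3); its z is up, +y runs towards band 6, and the bow bulges to +x
- green_disc: green plastic disc, 32 mm across, 14 mm high, loose on the table some 45 mm beyond one end of the strip: the start end. It can be at band 0's end or at band 6's. Origin at the centre of its underside
- red_disc: red plastic disc, same size, beyond the other end of the strip: the finishing end. Origin at the centre of its underside
- drilled_block: loose light wooden block 50 x 70 x 35 mm with two drilled holes, on the hollow side of the bow; leave alone. Origin at the centre of its underside
- wrench: loose steel wrench lying flat on the bulging side of the bow; leave alone. Origin under its middle
- screwdriver: loose orange-handled screwdriver lying on the right side of the table; leave alone
- oil_bottle: loose white bottle, 52 mm across, 120 mm high, on the left side of the table; leave alone. Origin at the centre of its underside
- bushing: loose brass flanged bushing, 44 mm across, 35 mm high, on the left side of the table; leave alone. Origin at the centre of its underside

How it is judged:
By the outcome, as a careful person would: the job done as asked, in the order asked, and still so for the second after the job is handed in, with the robot touching nothing.
It also fails if it takes over 42 s, if anything falls off the work surface, if the arm or the gripper's body presses on something with over 40 N, if the wrist force passes 120 N, or if a joint passes its speed limit or range.

## Working session

There is one attempt and no reset: what is moved stays moved. The work goes in short steps, Python scripts to look and compute and a shell command to move; the robot and the scene stay as the last step left them, time stands still between calls to the robot, and variables do not carry over. Pictures are saved under pics/ and viewed, about 8 in all and at most 12, crops included, and the job is handed in when it is done.

```bash
mkdir -p pics; cat > h.py <<'E'
import numpy as np, cv2
from bench import arm
def ray(cam,px):
    c=arm.calibration(cam); f=240/np.tan(np.radians(c["vfov"])/2)
    d=np.array([(px[0]-c["cx"])/f,(px[1]-c["cy"])/f]); u=d.copy()
    for _ in range(30): u=d/(1+c["k1"]*(u@u))
    V=np.array(c["view"]); R=V[:3,:3]; t=V[:3,3]
    return -R.T@t, R.T@np.array([u[0],u[1],1])
def at_z(cam,px,z):
    o,d=ray(cam,px); return o+d*(z-o[2])/d[2]
E
python3 - <<'E'
from h import *
print(arm.state())
for c in("top","side"):
    im=arm.read_camera(c); cv2.imwrite(f"pics/{c}0.png",im)
    for n,z in [(f"mark{i}",.042) for i in range(7)]+[("unit",0),("green_disc",0),("red_disc",0),("drilled_block",0),("wrench",0),("oil_bottle",0),("bushing",0)]:
        r=arm.mark_of(c,n)
        print(c,n,[(np.round(q["location"],1).tolist(),round(q["confidence"],2),at_z(c,q["location"],z).round(4).tolist()) for q in r[:2]])
E
```

```text
{'clock': 0.0, 'joint_pos': array([-1.28633853e+00,  5.28327761e-02,  1.40169781e+00,  4.69265779e-05,
        1.68857694e+00, -7.02988437e-02]), 'joint_vel': array([ 6.98528655e-04, -3.97867480e-04, -5.18405126e-04,  6.40340793e-05,
        1.63884866e-03, -3.37775665e-06]), 'tau': array([ 1.87938504e-04, -3.81667507e+01, -3.60185802e+01, -2.23712061e-05,
        6.00270956e-03, -1.58116251e-05]), 'ee_pos': array([ 0.18231957, -0.49202266,  0.23048809]), 'tcp_rot': array([-3.09081104e+00, -5.54074704e-01,  1.81438826e-04]), 'force': array([-0.60935303,  0.8329432 ,  0.15052518]), 'moment': array([0.00404386, 0.01604344, 0.05835604]), 'finger_gap': 0.9985734294107904}
top mark0 [([347.9, 230.3], 0.93, [0.5526, -0.0987, 0.042]), ([334.4, 231.9], 0.93, [0.5491, -0.0634, 0.042])]
top mark1 [([347.9, 230.3], 0.93, [0.5526, -0.0987, 0.042]), ([334.4, 231.9], 0.93, [0.5491, -0.0634, 0.042])]
top mark2 [([347.9, 230.3], 0.93, [0.5526, -0.0987, 0.042]), ([334.4, 231.9], 0.93, [0.5491, -0.0634, 0.042])]
top mark3 [([347.9, 230.3], 0.93, [0.5526, -0.0987, 0.042]), ([334.4, 231.9], 0.93, [0.549
[... 1379 characters left out ...]
, 0.042]), ([284.7, 260.8], 0.92, [0.5402, 0.0164, 0.042])]
side mark6 [([290.8, 267.3], 0.93, [0.525, 0.0367, 0.042]), ([284.7, 260.8], 0.92, [0.5402, 0.0164, 0.042])]
side unit [([285.1, 260.0], 0.62, [0.5466, -0.0401, 0.0])]
side green_disc [([307.4, 220.3], 0.56, [0.5116, -0.203, 0.0]), ([296.9, 224.0], 0.39, [0.5354, -0.1841, 0.0])]
side red_disc [([317.3, 311.6], 0.72, [0.4625, 0.1195, 0.0]), ([331.3, 259.2], 0.53, [0.4446, -0.0544, 0.0])]
side drilled_block [([331.1, 257.3], 0.77, [0.4454, -0.0613, 0.0])]
side wrench [([245.0, 265.7], 0.95, [0.6315, -0.01, 0.0])]
side oil_bottle [([211.6, 436.0], 0.76, [0.6092, 0.4334, 0.0])]
side bushing [([354.1, 426.2], 0.81, [0.381, 0.3893, 0.0])]
```

View pics/top0.png

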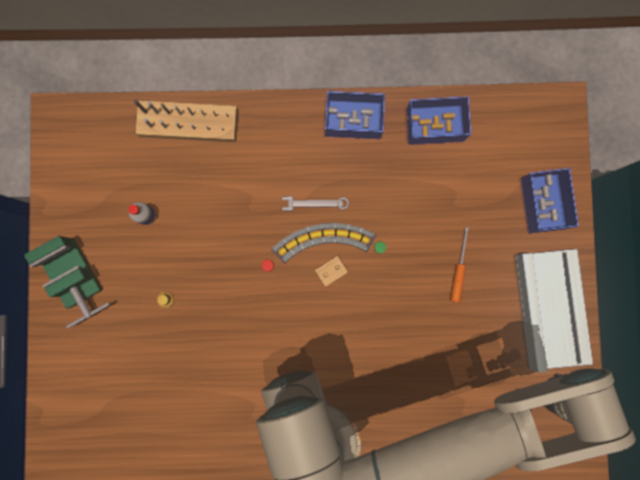

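View pics/side0.png

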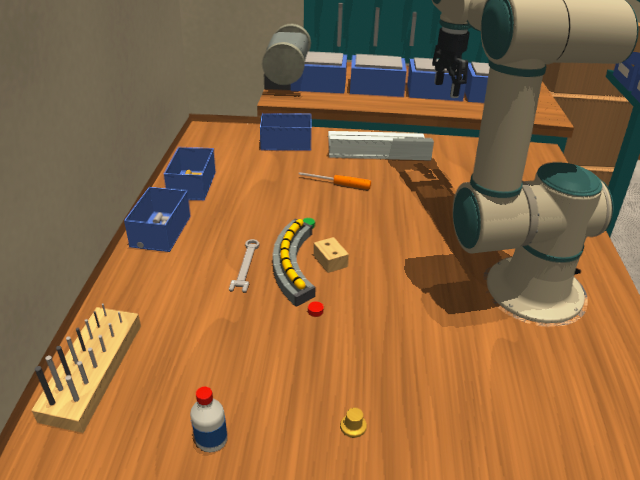

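The top view shows the bow bulging away from the robot. Green is at the right end (380,246), which is band 0's end, and red is at the left end (267,265). Next I fit the bow's pose to all the band detections.

```bash
cat > fit.py <<'E'
from h import *
from scipy.optimize import least_squares, linear_sum_assignment
def proj(cam,P):
    c=arm.calibration(cam); f=240/np.tan(np.radians(c["vfov"])/2); V=np.array(c["view"])
    q=P@V[:3,:3].T+V[:3,3]; u=q[:,:2]/q[:,2:]; u=u*(1+c["k1"]*(u**2).sum(1,keepdims=True))
    return u*f+[c["cx"],c["cy"]]
def bow(p,s,z=.042):
    a=np.asarray(s)/.2; l=np.c_[.2*np.cos(a)-.2,.2*np.sin(a)]; c,n=np.cos(p[2]),np.sin(p[2])
    return np.c_[l@np.array([[c,n],[-n,c]])+p[:2],np.full(len(a),z)]
S=(np.arange(7)-3)*.035
def resid(p,det):
    r=[]
    for cam,D in det:
        Q=proj(cam,bow(p,S)); d=np.linalg.norm(Q[:,None]-D[None],axis=2)
        i,j=linear_sum_assignment(d); r.append((Q[i]-D[j]).ravel())
    return np.concatenate(r)
E
python3 - <<'E'
from fit import *
det=[]
for c in("top","side"):
    D=[]
    for k in range(3):
        arm.read_camera(c); D.append([q["location"] for q in arm.mark_of(c,"mark3") if q["confidence"]>.6])
    print(c,[len(d) for d in D]); det+=[(c,np.array(d)) for d in D if len(d)]
for name,dd in (("top",[d for d in det if d[0]=="top"]),("side",[d for d in det if d[0]=="side"]),("both",det)):
    s=least_squares(resid,[.5445,-.03,.12],args=(dd,),loss="soft_l1",x_scale=[.01,.01,.1],diff_step=1e-4)
    print(name,s.x.round(4),"rms px",np.sqrt((resid(s.x,dd)**2).mean()).round(2),np.abs(resid(s.x,dd)).max().round(2))
print(bow(s.x,S).round(4))
for c in("top","side"):
    im=cv2.resize(arm.read_camera(c),None,fx=4,fy=4)
    for q in proj(c,bow(s.x,np.linspace(-.119,.119,18)))*4+2: cv2.circle(im,tuple(int(v) for v in q),3,(255,0,255),-1)
    m=proj(c,bow(s.x,[0]))[0]*4; x,y=int(m[0]),int(m[1]); im=im[y-220:y+220,x-300:x+300]; cv2.imwrite(f"pics/fit_{c}.png",im)
cv2.imwrite("pics/fit.png",np.hstack([cv2.resize(cv2.imread(f"pics/fit_{c}.png"),(400,293)) for c in("top","side")]))
E
```

```text
top [6, 6, 6]
side [7, 5, 5]
top [ 0.5526 -0.0328  0.134 ] rms px 1.64 3.62
side [ 0.5457 -0.0288  0.1066] rms px 1.94 4.84
both [ 0.5487 -0.0318  0.1294] rms px 2.01 4.59
[[ 0.5349 -0.1347  0.042 ]
 [ 0.5455 -0.1014  0.042 ]
 [ 0.5502 -0.0667  0.042 ]
 [ 0.5487 -0.0318  0.042 ]
 [ 0.5412  0.0023  0.042 ]
 [ 0.5278  0.0346  0.042 ]
 [ 0.5091  0.0641  0.042 ]]
```

View pics/fit.png

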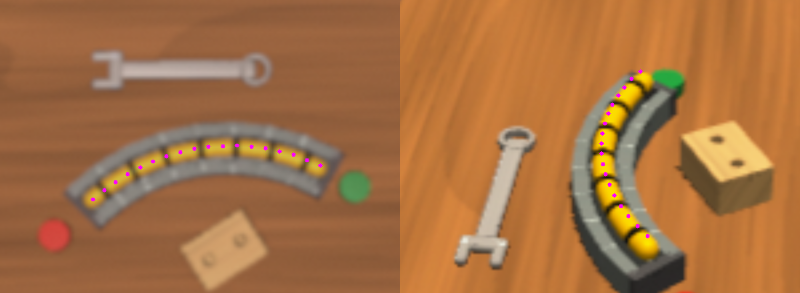

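The overlay runs along the crest, but it is slightly off at the ends, probably a local minimum in the band assignment. I'll restart the fit from many poses.

```bash
python3 - <<'E'
from fit import *
det={}
for c in("top","side"):
    im=arm.read_camera(c); D=[q["location"] for q in arm.mark_of(c,"mark3") if q["confidence"]>.6]; det[c]=[(c,np.array(D))]
    print(c,np.round(D,1).tolist())
    hsv=cv2.cvtColor(im,cv2.COLOR_BGR2HSV); m=cv2.inRange(hsv,(20,110,90),(35,255,255))
    x,y=proj(c,bow([.5487,-.0318,.13],[0]))[0].astype(int); roi=np.zeros_like(m); roi[y-60:y+60,x-75:x+75]=1; m*=roi
    n,_,st,ce=cv2.connectedComponentsWithStats(m); print("yellow",[(st[i,4].item(),ce[i].round(1).tolist()) for i in range(1,n) if st[i,4]>4])
det["both"]=det["top"]+det["side"]
for name,dd in det.items():
    best=[]
    for dx in(-.01,0,.01):
      for dy in np.arange(-.04,.041,.01):
        for w in(0,.1,.2,.3):
          s=least_squares(resid,[.549+dx,-.03+dy,w],args=(dd,),loss="soft_l1",x_scale=[.01,.01,.1],diff_step=1e-4); best.append((s.cost,s.x))
    b=min(best,key=lambda t:t[0]); r=resid(b[1],dd)
    print(name,b[0].round(2),b[1].round(4),"rms",np.sqrt((r**2).mean()).round(2)); 
print(bow(b[1],S).round(4).tolist())
E
```

```text
top [[321.1, 229.6], [308.4, 233.0], [284.0, 248.0], [338.1, 231.6], [298.5, 240.3]]
yellow [(245, [339.7, 234.4]), (137, [293.7, 243.3]), (5, [380.0, 241.0])]
side [[283.8, 238.8], [289.8, 267.1], [300.3, 222.4], [286.4, 256.0], [288.7, 228.2], [299.5, 277.0], [286.0, 248.1]]
yellow [(401, [288.6, 243.6]), (246, [332.9, 247.3]), (35, [322.0, 250.2]), (90, [291.7, 274.0]), (94, [299.3, 283.3])]Traceback (most recent call last):
  File "<stdin>", line 15, in <module>
    return func(*args, **kwargs)
    result = trf(vector_fun.fun, vector_fun.jac, x0, f0, J0, lb, ub, ftol, xtol,
                 gtol, max_nfev, x_scale, loss_function, tr_solver,
                 tr_options.copy(), verbose, callback=callback_wrapped)
    return trf_no_bounds(
        fun, jac, x0, f0, J0, ftol, xtol, gtol, max_nfev, x_scale,
        loss_function, tr_solver, tr_options, verbose, callback=callback)
    J = jac(x)
    self._update_jac()
    ~~~~~~~~~~~~~~~~^^
    self.J = self.jac_wrapped(xp_copy(self.x), f0=self.f)
             ~~~~~~~~~~~~~~~~^^^^^^^^^^^^^^^^^^^^^^^^^^^^
    J, dct = approx_derivative(
[... 420 characters left out ...]
mf)
                             ^^^
    df = [f_eval - f0 for f_eval in f_evals]
                                    ^^^^^^^
    f = np.atleast_1d(self.fun(x, *self.args, **self.kwargs))
                      ~~~~~~~~^^^^^^^^^^^^^^^^^^^^^^^^^^^^^^
    return np.atleast_1d(self.fun(x))
                         ~~~~~~~~^^^
    return self.f(x, *self.args, **self.kwargs)
           ~~~~~~^^^^^^^^^^^^^^^^^^^^^^^^^^^^^^
  File "fit.py", line 14, in resid
    Q=proj(cam,bow(p,S)); d=np.linalg.norm(Q[:,None]-D[None],axis=2)
  File "fit.py", line 4, in proj
    c=arm.calibration(cam); f=240/np.tan(np.radians(c["vfov"])/2); V=np.array(c["view"])
ValueError: time passes only in moves, steps and waits
```

```bash
cat > fit2.py <<'E'
import fit; from fit import *
_c={}; _o=arm.calibration
class A:
    def __getattr__(s,n): return getattr(_arm,n)
    def calibration(s,n):
        if n not in _c: _c[n]=_o(n)
        return _c[n]
_arm=arm; arm=A(); fit.arm=arm; import h; h.arm=arm
E
cat > img.py <<'E'
from fit2 import *
from scipy.optimize import minimize
def yel(im):
    b=cv2.cvtColor(im,cv2.COLOR_BGR2LAB).astype(float); return b[...,2]-128
s=np.linspace(-.135,.135,136); w=np.linspace(-.016,.016,17); SS,W=[a.ravel() for a in np.meshgrid(s,w)]
T=((abs(SS)<.119)&(abs(W)<.0085)).astype(float)
for k in S: T[abs(SS-k)<.003]=0
def pts(p):
    a=SS/.2; r=.2+W; l=np.c_[r*np.cos(a)-.2,r*np.sin(a)]; c,n=np.cos(p[2]),np.sin(p[2])
    z=.033+np.sqrt(np.maximum(.009**2-W**2,0)); z[abs(W)>.009]=.026
    return np.c_[l@np.array([[c,n],[-n,c]])+p[:2],z]
Tb=cv2.GaussianBlur(T.reshape(17,136),(0,0),sigmaX=.6,sigmaY=.6).ravel()
def score(p,ims):
    P=pts(p); t=0
    for cam,Y in ims:
        u=proj(cam,P).astype(np.float32); v=cv2.remap(Y,u[:,0:1],u[:,1:2],cv2.INTER_LINEAR).ravel()
        t+=np.corrcoef(v,Tb)[0,1]
    return -t/len(ims)
def solve(ims):
    b=None
    for dy in np.arange(-.024,.025,.006):
      for dx in(-.004,.004):
        for a in(.08,.13,.18):
          p=np.array([.549+dx,-.031+dy,a]); f=score(p,ims)
          if b is None or f<b[0]: b=(f,p)
    r=minimize(score,b[1],args=(ims,),method="Nelder-Mead",options=dict(initial_simplex=b[1]+np.array([[0,0,0],[.004,0,0],[0,.004,0],[0,0,.04]]),xatol=1e-5,fatol=1e-5))
    return r.x,-r.fun
E
python3 - <<'E'
from img import *
ims={c:[(c,np.mean([yel(arm.read_camera(c)) for _ in range(3)],0).astype(np.float32))] for c in("top","side")}
ims["both"]=ims["top"]+ims["side"]
for n,d in ims.items():
    x,f=solve(d); print(n,x.round(4),round(f,3)); print(bow(x,S).round(4)[[0,3,6]].tolist())
E
```

```text
top [ 0.5482 -0.0311  0.1181] 0.894
[[0.5332, -0.1338, 0.042], [0.5482, -0.0311, 0.042], [0.5096, 0.0652, 0.042]]
side [ 0.5468 -0.0288  0.12  ] 0.731
[[0.5321, -0.1315, 0.042], [0.5468, -0.0288, 0.042], [0.5081, 0.0675, 0.042]]
both [ 0.5474 -0.0298  0.1208] 0.796
[[0.5328, -0.1325, 0.042], [0.5474, -0.0298, 0.042], [0.5086, 0.0665, 0.042]]
```

The top and side fits agree to about 2 mm, giving a unit pose of (0.5475, -0.030, yaw 0.12). Green is at band 0. Next I work out the approach move with the tool's axes lined up to the unit.

```bash
cat > go.py <<'E'
from fit2 import *
from scipy.spatial.transform import Rotation as Ro
P=[.5475,-.030,.120]
def to(s,z):
    st=arm.state(); R=Ro.from_rotvec(st["tcp_rot"]).as_matrix()
    t=bow(P,[s],z)[0]; print("clock",round(st["clock"],2),"tcp",st["ee_pos"].round(4),"F",st["force"].round(2),"gap",round(st["finger_gap"],3))
    print("yaw deg of tool x",np.degrees(np.arctan2(R[1,0],R[0,0])).round(2),"zaxis",R[:,2].round(4),"target",t.round(4),"tool shift mm",((t-st["ee_pos"])@R*1000).round(1))
E
python3 -c "
from go import *
to(-.115,.075)"
```

```text
clock 2.7 tcp [ 0.1824 -0.4923  0.2313] F [-0.33 -1.37 -0.23] gap 0.997
yaw deg of tool x 20.33 zaxis [-0.e+00 -1.e-04 -1.e+00] target [ 0.5286 -0.1418  0.075 ] tool shift mm [ 446.4 -208.4  156.3]
```

```bash
python3 -m handwheel '[{"grip":0,"dx":20,"dy":-9},{"grip":0,"dx":32,"dy":-15},{"grip":0,"dx":32,"dy":-15},{"grip":0,"dx":32,"dy":-15},{"grip":0,"dx":32,"dy":-15},{"grip":0,"dx":32,"dy":-15},{"grip":0,"dx":32,"dy":-15},{"grip":0,"dx":32,"dy":-15},{"grip":0,"dx":32,"dy":-15},{"grip":0,"dx":32,"dy":-15,"dz":10},{"grip":0,"dx":32,"dy":-15,"dz":15},{"grip":0,"dx":32,"dy":-15,"dz":15},{"grip":0,"dx":32,"dy":-15,"dz":15},{"grip":0,"dx":32,"dy":-15,"dz":15},{"grip":0,"dx":20,"dy":-5,"dz":15},{"grip":0,"wz":6.7},{"grip":0,"wz":6.7},{"grip":0},{"grip":0}]' 40
python3 -c "
from go import *
to(-.115,.060)"
```

```text
clock 2.7 tcp [ 0.1824 -0.4923  0.2313] F [-0.33 -1.37 -0.23] gap 0.997
yaw deg of tool x 20.33 zaxis [-0.e+00 -1.e-04 -1.e+00] target [ 0.5286 -0.1418  0.06  ] tool shift mm [ 446.4 -208.4  171.3]$[0]: bad value
```

```bash
python3 -m handwheel '[{"dx":20,"dy":-9,"dz":0,"wx":0,"wy":0,"wz":0,"grip":0}]' 40; echo; python3 -m handwheel --help | head -20
```

```text
clock: 2.8
ee_pos: [0.1971, -0.4776, 0.231]
tcp_rot: [3.093, 0.551, -0.001]
force: [0.9, 0.7, 0.6]
finger_gap: 0.853
invalid input: not JSON, or not a number
```

Every row needs all seven keys.

```bash
python3 -m handwheel '[{"dx":32,"dy":-15,"dz":0,"wx":0,"wy":0,"wz":0,"grip":0},{"dx":32,"dy":-15,"dz":0,"wx":0,"wy":0,"wz":0,"grip":0},{"dx":32,"dy":-15,"dz":0,"wx":0,"wy":0,"wz":0,"grip":0},{"dx":32,"dy":-15,"dz":0,"wx":0,"wy":0,"wz":0,"grip":0},{"dx":32,"dy":-15,"dz":0,"wx":0,"wy":0,"wz":0,"grip":0},{"dx":32,"dy":-15,"dz":0,"wx":0,"wy":0,"wz":0,"grip":0},{"dx":32,"dy":-15,"dz":0,"wx":0,"wy":0,"wz":0,"grip":0},{"dx":32,"dy":-15,"dz":10,"wx":0,"wy":0,"wz":0,"grip":0},{"dx":32,"dy":-15,"dz":15,"wx":0,"wy":0,"wz":0,"grip":0},{"dx":32,"dy":-15,"dz":15,"wx":0,"wy":0,"wz":0,"grip":0},{"dx":32,"dy":-15,"dz":15,"wx":0,"wy":0,"wz":0,"grip":0},{"dx":32,"dy":-15,"dz":15,"wx":0,"wy":0,"wz":0,"grip":0},{"dx":30,"dy":-15,"dz":15,"wx":0,"wy":0,"wz":0,"grip":0},{"dx":12,"dy":-5,"dz":15,"wx":0,"wy":0,"wz":0,"grip":0},{"dx":0,"dy":0,"dz":0,"wx":0,"wy":0,"wz":6.7,"grip":0},{"dx":0,"dy":0,"dz":0,"wx":0,"wy":0,"wz":6.7,"grip":0},{"dx":0,"dy":0,"dz":0,"wx":0,"wy":0,"wz":0,"grip":0},{"dx":0,"dy":0,"dz":0,"wx":0,"wy":0,"wz":0,"grip":0}]' 40
python3 -c "
from go import *
to(-.115,.060)"
```

```text
clock: 4.6
ee_pos: [0.528, -0.1415, 0.1314]
tcp_rot: [3.135, 0.195, 0.0]
force: [-0.0, -0.9, 0.3]
finger_gap: 0.005
clock 4.6 tcp [ 0.528  -0.1415  0.1314] F [-0.05 -0.94  0.27] gap 0.005
yaw deg of tool x 7.1 zaxis [ 2.e-04 -1.e-04 -1.e+00] target [ 0.5286 -0.1418  0.06  ] tool shift mm [ 0.5  0.4 71.4]
```

```bash
python3 -m handwheel '[{"dx":0,"dy":0,"dz":20,"wx":0,"wy":0,"wz":0,"grip":0},{"dx":0,"dy":0,"dz":25,"wx":0,"wy":0,"wz":0,"grip":0},{"dx":0,"dy":0,"dz":20,"wx":0,"wy":0,"wz":0,"grip":0},{"dx":0,"dy":0,"dz":13,"wx":0,"wy":0,"wz":0,"grip":0},{"dx":0,"dy":0,"dz":0,"wx":0,"wy":0,"wz":0,"grip":0},{"dx":0,"dy":0,"dz":0,"wx":0,"wy":0,"wz":0,"grip":0}]'
python3 - <<'E'
from go import *
to(-.115,.038); o=[]
for c in("top","side"):
    im=cv2.resize(arm.read_camera(c),None,fx=4,fy=4,interpolation=cv2.INTER_CUBIC)
    q=(proj(c,arm.state()["ee_pos"][None])[0]*4+2).astype(int); cv2.circle(im,tuple(int(v) for v in q),3,(255,0,255),-1)
    x,y=int(q[0]),int(q[1]); o.append(im[y-200:y+200,x-200:x+200])
cv2.imwrite("pics/near.png",np.hstack(o))
E
```

```text
clock: 5.2
ee_pos: [0.5284, -0.1416, 0.0541]
tcp_rot: [3.135, 0.191, 0.001]
force: [-0.8, -0.2, 0.2]
finger_gap: -0.0
clock 5.2 tcp [ 0.5284 -0.1416  0.0541] F [-0.75 -0.22  0.21] gap -0.0
yaw deg of tool x 6.97 zaxis [ 9.e-04 -4.e-04 -1.e+00] target [ 0.5286 -0.1418  0.038 ] tool shift mm [ 0.1  0.3 16.1]
```

View pics/near.png

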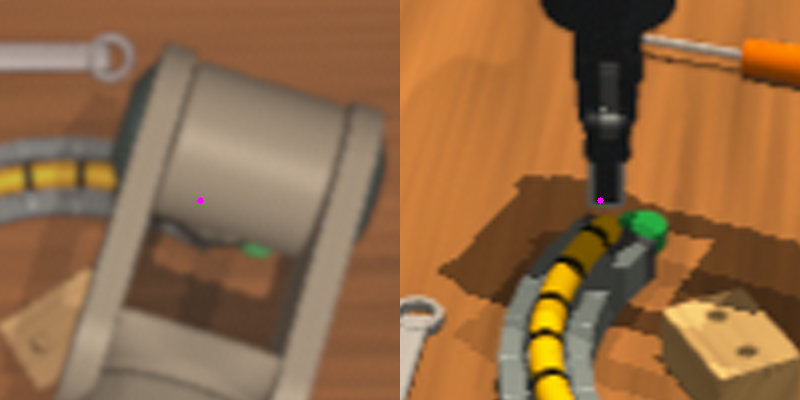

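The side view shows the closed tip over the strip's green end, with the crest below it. I'll descend gently.

```bash
Z='"wx":0,"wy":0,"wz":0,"grip":0'; python3 -m handwheel '[{"dx":0,"dy":0,"dz":6,"wx":0,"wy":0,"wz":0,"grip":0},{"dx":0,"dy":0,"dz":4,"wx":0,"wy":0,"wz":0,"grip":0},{"dx":0,"dy":0,"dz":0,"wx":0,"wy":0,"wz":0,"grip":0},{"dx":0,"dy":0,"dz":0,"wx":0,"wy":0,"wz":0,"grip":0}]'
python3 -m handwheel '[{"dx":0,"dy":0,"dz":1,"wx":0,"wy":0,"wz":0,"grip":0},{"dx":0,"dy":0,"dz":1,"wx":0,"wy":0,"wz":0,"grip":0},{"dx":0,"dy":0,"dz":1,"wx":0,"wy":0,"wz":0,"grip":0},{"dx":0,"dy":0,"dz":0,"wx":0,"wy":0,"wz":0,"grip":0}]'
python3 -m handwheel '[{"dx":0,"dy":0,"dz":1,"wx":0,"wy":0,"wz":0,"grip":0},{"dx":0,"dy":0,"dz":1,"wx":0,"wy":0,"wz":0,"grip":0},{"dx":0,"dy":0,"dz":0,"wx":0,"wy":0,"wz":0,"grip":0}]'
```

```text
clock: 5.7
ee_pos: [0.5279, -0.1414, 0.0432]
tcp_rot: [-3.136, -0.19, 0.0]
force: [-0.0, 0.6, -0.2]
finger_gap: -0.001
clock: 6.1
ee_pos: [0.5282, -0.1414, 0.0404]
tcp_rot: [3.136, 0.19, 0.001]
force: [-0.5, 0.5, 0.8]
finger_gap: -0.002
clock: 6.4
ee_pos: [0.5282, -0.1415, 0.0383]
tcp_rot: [3.136, 0.19, 0.001]
force: [0.6, -0.3, 2.8]
finger_gap: -0.0
```

Contact gives 2.8 N at z=38.3 mm, about 4 mm of press. Now I compute the stroke increments.

```bash
python3 - <<'E'
from go import *
st=arm.state(); R=Ro.from_rotvec(st["tcp_rot"]).as_matrix()
b=bow(P,np.linspace(-.115,.116,31),.0378); b[0]=[*st["ee_pos"][:2],.0380]; t=(b-b[0])@R*1000; t=t[:,:2].round(1)
print(np.diff(t,axis=0).round(1).tolist())
E
```

```text
[[4.4, -6.1], [3.9, -6.7], [3.5, -6.8], [3.3, -7.0], [3.0, -7.1], [2.8, -7.2], [2.4, -7.3], [2.2, -7.4], [1.9, -7.4], [1.6, -7.5], [1.3, -7.6], [1.0, -7.7], [0.8, -7.6], [0.4, -7.7], [0.1, -7.7], [-0.1, -7.7], [-0.5, -7.7], [-0.7, -7.7], [-1.1, -7.6], [-1.3, -7.6], [-1.6, -7.5], [-2.0, -7.5], [-2.2, -7.3], [-2.5, -7.3], [-2.7, -7.2], [-3.1, -7.1], [-3.3, -6.9], [-3.5, -6.8], [-3.9, -6.7], [-4.1, -6.5]]
```

```bash
python3 -m handwheel '[{"dx":4.4,"dy":-6.1,"dz":0.4,"wx":0,"wy":0,"wz":0,"grip":0},{"dx":3.9,"dy":-6.7,"dz":0,"wx":0,"wy":0,"wz":0,"grip":0},{"dx":3.5,"dy":-6.8,"dz":0,"wx":0,"wy":0,"wz":0,"grip":0},{"dx":3.3,"dy":-7,"dz":0,"wx":0,"wy":0,"wz":0,"grip":0},{"dx":3,"dy":-7.1,"dz":0,"wx":0,"wy":0,"wz":0,"grip":0},{"dx":2.8,"dy":-7.2,"dz":0,"wx":0,"wy":0,"wz":0,"grip":0},{"dx":2.4,"dy":-7.3,"dz":0,"wx":0,"wy":0,"wz":0,"grip":0},{"dx":2.2,"dy":-7.4,"dz":0,"wx":0,"wy":0,"wz":0,"grip":0}]'
python3 -c "
from go import *
to(-.115+8*.0077,.0378)"
```

```text
clock: 7.2
ee_pos: [0.5468, -0.0825, 0.0379]
tcp_rot: [3.136, 0.19, 0.0]
force: [0.1, -2.8, 1.9]
finger_gap: 0.005
clock 7.2 tcp [ 0.5468 -0.0825  0.0379] F [ 0.13 -2.83  1.85] gap 0.005
yaw deg of tool x 6.93 zaxis [ 1.e-04 -1.e-04 -1.e+00] target [ 0.5468 -0.0832  0.0378] tool shift mm [-0.1  0.8  0.1]
```

```bash
python3 -m handwheel '[{"dx":1.9,"dy":-7.2,"dz":0,"wx":0,"wy":0,"wz":0,"grip":0},{"dx":1.6,"dy":-7.3,"dz":0,"wx":0,"wy":0,"wz":0,"grip":0},{"dx":1.3,"dy":-7.4,"dz":0,"wx":0,"wy":0,"wz":0,"grip":0},{"dx":1,"dy":-7.5,"dz":0,"wx":0,"wy":0,"wz":0,"grip":0},{"dx":0.8,"dy":-7.6,"dz":0,"wx":0,"wy":0,"wz":0,"grip":0},{"dx":0.4,"dy":-7.7,"dz":0,"wx":0,"wy":0,"wz":0,"grip":0},{"dx":0.1,"dy":-7.7,"dz":0,"wx":0,"wy":0,"wz":0,"grip":0},{"dx":-0.1,"dy":-7.7,"dz":0,"wx":0,"wy":0,"wz":0,"grip":0},{"dx":-0.5,"dy":-7.7,"dz":0,"wx":0,"wy":0,"wz":0,"grip":0},{"dx":-0.7,"dy":-7.7,"dz":0,"wx":0,"wy":0,"wz":0,"grip":0}]'
python3 - <<'E'
from go import *
to(-.115+18*.0077,.0378); o=[]
for c in("top","side"):
    im=cv2.resize(arm.read_camera(c),None,fx=3,fy=3,interpolation=cv2.INTER_CUBIC)
    q=(proj(c,bow(P,[0]))[0]*3).astype(int); x,y=int(q[0]),int(q[1]); 
    for k in proj(c,bow(P,np.linspace(-.119,.119,18),.0375)): cv2.circle(im,tuple(int(v) for v in k*3+1),2,(255,0,255),-1)
    o.append(im[y-200:y+200,x-200:x+200])
cv2.imwrite("pics/mid.png",np.hstack(o))
E
```

```text
clock: 8.2
ee_pos: [0.5432, -0.0068, 0.0379]
tcp_rot: [3.136, 0.19, 0.0]
force: [1.0, -1.7, 3.1]
finger_gap: 0.0
clock 8.2 tcp [ 0.5432 -0.0068  0.0379] F [ 0.99 -1.66  3.14] gap 0.0
yaw deg of tool x 6.93 zaxis [ 1.e-04 -1.e-04 -1.e+00] target [ 0.5433 -0.0068  0.0378] tool shift mm [ 0.1 -0.   0.1]
```

View pics/mid.png

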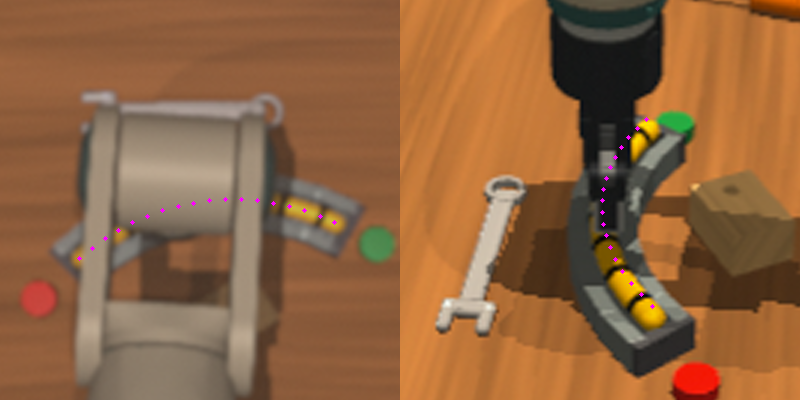

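The mid-stroke picture shows the tip on the strip, and the unit, discs, block and wrench where they were. The force reads 3.1 N. I'll finish the stroke.

```bash
python3 -m handwheel '[{"dx":-1.1,"dy":-7.6,"dz":0,"wx":0,"wy":0,"wz":0,"grip":0},{"dx":-1.3,"dy":-7.6,"dz":0,"wx":0,"wy":0,"wz":0,"grip":0},{"dx":-1.6,"dy":-7.5,"dz":0,"wx":0,"wy":0,"wz":0,"grip":0},{"dx":-2,"dy":-7.5,"dz":0,"wx":0,"wy":0,"wz":0,"grip":0},{"dx":-2.2,"dy":-7.3,"dz":0,"wx":0,"wy":0,"wz":0,"grip":0},{"dx":-2.5,"dy":-7.3,"dz":0,"wx":0,"wy":0,"wz":0,"grip":0},{"dx":-2.7,"dy":-7.2,"dz":0,"wx":0,"wy":0,"wz":0,"grip":0},{"dx":-3.1,"dy":-7.1,"dz":0,"wx":0,"wy":0,"wz":0,"grip":0},{"dx":-3.3,"dy":-6.9,"dz":0,"wx":0,"wy":0,"wz":0,"grip":0},{"dx":-3.5,"dy":-6.8,"dz":0,"wx":0,"wy":0,"wz":0,"grip":0},{"dx":-3.9,"dy":-6.7,"dz":0,"wx":0,"wy":0,"wz":0,"grip":0},{"dx":-4.1,"dy":-6.5,"dz":0,"wx":0,"wy":0,"wz":0,"grip":0},{"dx":-0.9,"dy":-1.4,"dz":0,"wx":0,"wy":0,"wz":0,"grip":0},{"dx":0,"dy":0,"dz":0,"wx":0,"wy":0,"wz":0,"grip":0}]'
python3 -c "
from go import *
to(.118,.0378)"
```

```text
clock: 9.7
ee_pos: [0.5003, 0.0759, 0.0378]
tcp_rot: [-3.135, -0.191, 0.001]
force: [-1.5, 2.1, 3.0]
finger_gap: -0.0
clock 9.7 tcp [0.5003 0.0759 0.0378] F [-1.46  2.1   2.97] gap -0.0
yaw deg of tool x 6.95 zaxis [-8.e-04  6.e-04 -1.e+00] target [0.5006 0.0764 0.0378] tool shift mm [ 0.3 -0.5  0. ]
```

Still pressing 3.0 N at the far end. Now I lift straight up and move clear towards the robot's left, away from the strip.

```bash
python3 -m handwheel '[{"dx":0,"dy":0,"dz":-5,"wx":0,"wy":0,"wz":0,"grip":0},{"dx":0,"dy":0,"dz":-15,"wx":0,"wy":0,"wz":0,"grip":0},{"dx":0,"dy":0,"dz":-30,"wx":0,"wy":0,"wz":0,"grip":0},{"dx":0,"dy":0,"dz":-40,"wx":0,"wy":0,"wz":0,"grip":0},{"dx":0,"dy":0,"dz":-40,"wx":0,"wy":0,"wz":0,"grip":0},{"dx":0,"dy":0,"dz":-30,"wx":0,"wy":0,"wz":0,"grip":0},{"dx":0,"dy":-30,"dz":-20,"wx":0,"wy":0,"wz":0,"grip":0},{"dx":-15,"dy":-30,"dz":0,"wx":0,"wy":0,"wz":0,"grip":0},{"dx":-20,"dy":-30,"dz":0,"wx":0,"wy":0,"wz":0,"grip":0},{"dx":-20,"dy":-30,"dz":0,"wx":0,"wy":0,"wz":0,"grip":0},{"dx":-20,"dy":-30,"dz":0,"wx":0,"wy":0,"wz":0,"grip":0},{"dx":-20,"dy":-30,"dz":0,"wx":0,"wy":0,"wz":0,"grip":0},{"dx":0,"dy":-20,"dz":0,"wx":0,"wy":0,"wz":0,"grip":0},{"dx":0,"dy":0,"dz":0,"wx":0,"wy":0,"wz":0,"grip":0},{"dx":0,"dy":0,"dz":0,"wx":0,"wy":0,"wz":0,"grip":0}]'
python3 - <<'E'
from img import *
o=[]
for c in("top","side"):
    A=cv2.imread(f"pics/{c}0.png"); B=arm.read_camera(c)
    x,y=solve([(c,yel(B).astype(np.float32))]); print(c,x.round(4),round(y,3))
    q=(proj(c,bow([.5475,-.03,.12],[0]))[0]).astype(int); u,v=int(q[0]),int(q[1])
    o.append(np.vstack([cv2.resize(i[v-60:v+70,u-90:u+90],(400,289)) for i in(A,B)]))
for n in("green_disc","red_disc","drilled_block","wrench"):
    for c in("top","side"):
        r=arm.mark_of(c,n); print(n,c,np.round(r[0]["location"],1) if r else None)
cv2.imwrite("pics/end.png",np.hstack(o))
E
```

```text
clock: 11.2
ee_pos: [0.3823, 0.2622, 0.2176]
tcp_rot: [3.135, 0.191, -0.001]
force: [0.0, 0.4, 0.4]
finger_gap: -0.001
top [ 0.5482 -0.0311  0.118 ] 0.895
side [ 0.5468 -0.0287  0.1207] 0.731
green_disc top [378.2 245.4]
green_disc side [296.4 222.3]
red_disc top [266.7 265.1]
red_disc side [313.7 309.4]
drilled_block top [332.3 270.9]
drilled_block side [332.2 258. ]
wrench top [314.5 205.2]
wrench side [245.4 264.2]
```

View pics/end.png

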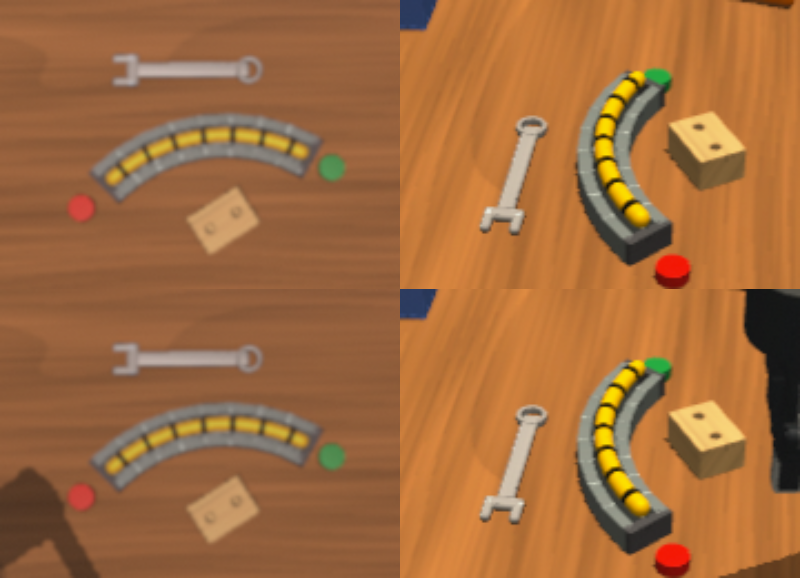

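The before (upper) and after (lower) pictures match: unit, discs, block and wrench are unmoved and the hand is clear.

```bash
python3 -c "
from bench import arm
print(arm.hand_in())"
```

```text
the job is handed in; nothing more can be done
None
```

I ran the closed fingertips along the whole strip in one stroke, from the green end (band 0) to the red end (band 6). I then took the hand clear and handed the job in at about 12 s of the 42 s allowed.

- **Press:** the tip stayed about 4 mm below the strip's rest height (z about 38 mm) at every check along the stroke. The upward force read 1.9 to 3.1 N, with roughly 0.5–1 N of noise. I paused twice mid-stroke without lifting, once to take a picture and once only to check the position. Contact between checks rests on the steady commanded height.
- **After the stroke:** fitting the strip again gave the same pose to within 0.1 mm in each camera. The before and after pictures show the unit, discs, block and wrench unmoved. I did not compare the bottle, bushing and screwdriver afterwards, but the hand stayed well away from them.
- **Disagreements:** the two cameras place the strip about 2 mm apart, so I used a pose between them. My first fit, from the networks' band detections, was poor, so I fitted the strip's yellow colour instead. The green disc's detections scattered by 3 to 11 pixels between looks, but the pictures show it in the same place.
- **Not measured directly:** spring-back, which I judged only from the pictures.

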